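# Shingle the test tiles along the drying tray

### The arm

A 6-joint arm with a two-finger parallel gripper is mounted at the origin on the work surface. World frame = base frame: x ahead of the robot, y to its left, z up, the work surface at z = 0. Lengths are in m, angles in rad, forces in N, time in s.
With the tool pointing down it reaches from about 0.425 to 0.925 m from the base axis. Payload 12.5 kg.
Tool frame: the origin (TCP) lies midway between the tips of the shut fingers; the grasp point (between the pads) lies 19 mm behind it; z points along the fingers, y is the direction in which the jaws open and shut (so a half turn about z gives the same grasp; the last joint's range is limited). The gripper opens to 85 mm and grips with 20 to 120 N. Pads are 22 mm wide; open, the fingers measure 114 mm over their backs; the gripper's body (76 mm by 85 mm) begins 54 mm behind the grasp point. The pads swing forward as they close: fully open they stand 13 mm farther back than shut.
Start: joints at [-0.106, 0.491, 1.559, -0, 1.092, -0.106], TCP at [0.625, 0, 0.231] pointing down, gripper open.
Joint ranges: [-3.1, 3.1], [-0.84, 2.19], [0.05, 2.79], [-1.13, 4.28], [0.06, 2.93], [-2.69, 2.69]. Speed limits (rad/s): [2.22, 2.22, 2.79, 3.14, 3.14, 3.14].

### API

Orientations are given as a 3x3 rotation matrix whose columns are the frame's x, y, z axes.
In Python, from rig import sense, get_image, workorder, spotter gives the robot as it stands.
- The arm moves only by the tool servo_tool, never from a script. Its argument "motion" is a list of rows, each an object of numbers: "fingers": the finger opening in m, from 0 to 0.0854; "dx", "dy", "dz": the shift along the tool's x, y, z in m; "yaw": the turn about the tool's z in degrees. In form: [{"fingers": .., "dx": .., "dy": .., "dz": .., "yaw": ..}, ...]. A call has 1 to 8 rows; each row is the pose to reach, as a shift and turn from the pose commanded when the call began, along the tool's axes at that moment; what a row does not reach only later rows make up. A row lasts 1/12 s, in which the tool goes at most 41.7 mm and 7.16 degrees, less where a joint would pass 70% of its speed; a pose out of reach is approached as far as the arm can. A call with a gripper value outside its range is refused whole. The fingers move at their own pace and stop on an object; the grip force is fixed at half the most. Time passes only in rows, so rows that repeat a pose let the fingers close. It gives the time, the measured TCP pose, the force and the opening at its end, in the units of the state.
- sense(): the state, without advancing time (a new reading comes with each control period).
- get_image(name): name is "scene" or "side" or "wrist"; returns a dict with "frame" (420x560x3 uint8, red, green, blue), "z_map" (420x560 float32, m along the optical axis (not along the pixel's ray), 0 where there is no reading), "K" (3x3 intrinsics, pixels), "xyz" and "attitude" of the camera in the world. Camera axes: x right, y up, looking along -z (the intrinsics and any distortion apply to the point x, -y, -z); pixel columns grow to the right and rows downward; lengths in m; the calibration is good to about 2 mm. A picture is of the moment at which its call begins.
- workorder.hand_in(): hands the job in, once; it reports no verdict.
Trained networks look in a picture, given as the dict that the camera call returned (one of the last four; its "shot" number tells which), for a name from the list of things; names that differ only in an ending like _2 or _b are one class to them, and where a whole thing is asked for, a point or a joint stands for the part that bears it (a point fixed in the world has none). Each returns a list of dicts, best first, with "confidence" (0 to 1); they miss things now and then, are a little off and sometimes report something else, mostly with a low value. They report only what shows in the picture. A call takes as long as a camera call. They do not tell look-alikes from the thing itself.
- spotter.recognise(picture, query): "rect" ([left, top, right, bottom] in pixels, round what is visible of it).
The state is a dict: "t": time; "joint_positions": joint angles; "joint_vel": joint speeds; "joint_torque": joint torques, N m; "eef_pos": TCP position; "tcp_rot": TCP orientation; "wrist_force": force on the tool from outside, world axes, zero at the start; "wrist_torque": the same for the moment, N m; "gripper_width": opening from 0.0 (shut) to 1.0 (fully open).
Only numpy, scipy, OpenCV 4.12 (cv2) and the standard library are available. Lean on these libraries where they do the work, as an engineer would, in place of code of your own. Each camera call takes 0.05 s, during which the arm holds its last target.

### The job

One oblong clay tile already lies at the end of the wooden drying tray. Carry on the row with the two other oblong tiles like that one, like roof shingles: each in line with the first and with one end resting on the free end of the tile before it, overlapping it by about a third of its length, and its other end down on the tray. Leave the first tile where it lies, and lay the brittle tiles down rather than dropping them; which of the two comes first does not matter.

Things in the scene. Friction and masses are not known exactly. Their poses are not given: they have to be found in the camera images.
- tray_floor (a point): Shallow wooden tray fixed to the table, 310 x 180 mm outside, 290 x 160 mm inside; its flat floor is 12 mm above the table and its rims rise 8 mm above the floor all round. This point is the centre of the floor's upper face; x runs along the tray from the end where the first tile lies to the empty end, y across it, z up.
- tile_first_mid (a point): The first tile, lying flat and loose on the tray floor at one end, roughly along the tray: oblong, cream clay. 100 mm long (own x), 40 mm wide (own y), 10 mm thick, 80 g, both ends and faces alike. Point: its centre, 5 mm above its underside. Its own x points to the empty end of the tray, the way the row goes on.
- tile_a_mid (a point): One of the two tiles to lay: oblong, cream clay, flat on the table to the right of the tray, long side roughly ahead of the robot; a square and a round tile of the same clay lie near. 100 mm long (own x), 40 mm wide (own y), 10 mm thick, 80 g, both ends and faces alike. Point: its centre, 5 mm above its underside.
- tile_b_mid (a point): The other tile to lay, just the same. 100 mm long (own x), 40 mm wide (own y), 10 mm thick, 80 g, both ends and faces alike. Point: its centre, 5 mm above its underside. Laid with a third overlapping, a tile's centre is some 66 mm further along the row than the one before and 12 to 13 mm above the tray floor, and it leans about 9 degrees, the overlapping end higher.
Mind the look-alikes: they are no part of the job. Leave any turquoise look-alike of the part that bears tile_b_mid alone. Leave any yellow look-alike of the part that bears tile_a_mid alone.

How it is judged:
At the end, for the whole second after the job is handed in: Along the row the next tile's centre is 50-84 mm from the first's, the last one's 46-84 mm from that and over 90 mm from the first's; both within 18 mm of the first's centre line, 0.3 rad of its direction, leaning 0.06-0.32 rad, on the tile before. The first is flat, moved under 12 mm (y of tile_a_mid in the frame of tile_first_mid between -0.018 and 0.018 m and angle between tile_a_mid's own z axis and vertical between 0.06 and 0.32 rad and angle between the x axis of each of tile_a_mid, tile_b_mid and the x axis of tile_first_mid, either way round below 0.3 rad and y of tile_b_mid in the frame of tile_first_mid between -0.018 and 0.018 m and angle between tile_b_mid's own z axis and vertical between 0.06 and 0.32 rad and ((x of tile_a_mid in the frame of tile_first_mid between 0.05 and 0.084 m and x of tile_b_mid in the frame of tile_first_mid above 0.09 m and horizontal distance between tile_a_mid and tile_b_mid between 0.046 and 0.084 m) or (x of tile_b_mid in the frame of tile_first_mid between 0.05 and 0.084 m and x of tile_a_mid in the frame of tile_first_mid above 0.09 m and horizontal distance between tile_b_mid and tile_a_mid between 0.046 and 0.084 m)) and distance of tile_first_mid from where it was at the start of the episode below 0.012 m and angle between tile_first_mid's own z axis and vertical below 0.05 rad); the robot touches nothing.
It fails at once if a tile is dropped: it moves faster than 0.9 m/s just above the tray (centre less than 50 mm above its floor) ((horizontal distance between tile_a_mid and tray_floor below 0.2 m and z of tile_a_mid in the frame of tray_floor below 0.05 m and linear speed of tile_a above 0.9 m/s) or (horizontal distance between tile_b_mid and tray_floor below 0.2 m and z of tile_b_mid in the frame of tray_floor below 0.05 m and linear speed of tile_b above 0.9 m/s)).
It also fails if it takes over 50 s, if anything falls off the work surface, if the arm or the gripper's body presses on something with over 40 N, if the wrist force passes 120 N, or if a joint passes its speed limit or range.

## Working session

There is one attempt and no reset: what is moved stays moved. The work goes in short steps, Python scripts to look and compute and a tool call to move; the robot and the scene stay as the last step left them, time stands still between calls to the robot, and variables do not carry over. Pictures are saved under pics/ and viewed, and the job is handed in when it is done.

Besides the shell and the picture viewer there is one more tool, called after "Request:" by a JSON object that holds its "op" and its "data", one argument or row to a line. servo_tool: Moves the arm, as the interface text tells. Its arguments: {"type":"object","properties":{"motion":{"type":"array","items":{"type":"object","properties":{"fingers":{"type":"number"},"dx":{"type":"number"},"dy":{"type":"number"},"dz":{"type":"number"},"yaw":{"type":"number"}}}}},"required":["motion"]}

```bash
ls; mkdir -p pics
python3 - <<'E'
from rig import sense,get_image,spotter
import cv2,numpy as np
s=sense();print(s['t'],s['eef_pos'],s['tcp_rot'],s['gripper_width'])
for n in ['scene','side','wrist']:
    p=get_image(n)
    cv2.imwrite(f'pics/{n}0.png',p['frame'][:,:,::-1]);print(n,p['xyz'],np.round(p['attitude'],3).tolist(),p['K'].tolist() if hasattr(p['K'],'tolist') else p['K'],p.keys())
    np.savez(f'{n}0.npz',**{k:v for k,v in p.items()})
    for q in ['tile_a_mid','tile_first_mid']: print(q,[(d['rect'],round(d['confidence'],2)) for d in spotter.recognise(p,q)])
E
```

```text
pics
0.0 [6.24763117e-01 3.70495607e-05 2.30721852e-01] [[-3.24343419e-05  9.99999343e-01 -1.14569167e-03]
 [ 9.99999996e-01  3.25303692e-05  8.37974872e-05]
 [ 8.38347019e-05 -1.14568894e-03 -9.99999340e-01]] 0.9944478558601829
scene [ 1.26984837 -0.26213193  0.72115675] [[0.211, -0.612, 0.762], [0.978, 0.13, -0.166], [0.002, 0.78, 0.625]] [[468.5408923362329, 0.0, 275.052837762616], [0.0, 468.5408923362329, 207.5898646997364], [0.0, 0.0, 1.0]] dict_keys(['frame', 'z_map', 'K', 'xyz', 'attitude', 'shot'])
tile_a_mid [([94.0, 300.5, 150.9, 328.4], 0.86), ([166.1, 266.5, 202.9, 306.6], 0.58)]
tile_first_mid [([350.5, 218.0, 396.1, 237.1], 0.81)]
side [ 0.00991134 -0.89593214  1.05851284] [[0.871, 0.351, -0.342], [-0.49, 0.64, -0.592], [0.011, 0.684, 0.73]] [[514.886034840208, 0.0, 291.37158291259937], [0.0, 514.886034840208, 209.56023548197183], [0.0, 0.0, 1.0]] dict_keys(['frame', 'z_map', 'K', 'xyz', 'attitude', 'shot'])
tile_a_mid [([358.7, 246.4, 396.2, 279.1], 0.87), ([402.0, 268.9, 440.0, 308.2], 0.8), ([267.1, 156.1, 281.2, 183.1], 0.69)]
tile_first_mid [([264.8, 154.5, 283.2, 179.4], 0.73)]
wrist [0.62357153 0.06828454 0.37302688] [[1.0, 0.001, 0.001], [-0.002, 0.963, 0.268], [-0.001, -0.268, 0.963]] [[337.14877731092577, 0.0, 279.9097419507044], [0.0, 337.14877731092577, 210.41083649651534], [0.0, 0.0, 1.0]] dict_keys(['frame', 'z_map', 'K', 'xyz', 'attitude', 'shot'])
tile_a_mid []
tile_first_mid [([160.8, 0.0, 217.2, 111.7], 0.92)]
```

View pics/scene0.png

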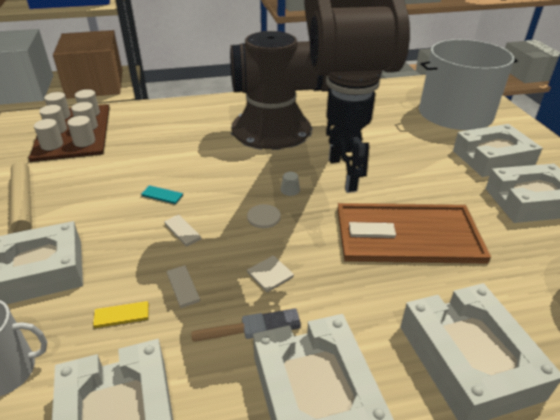

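View pics/side0.png

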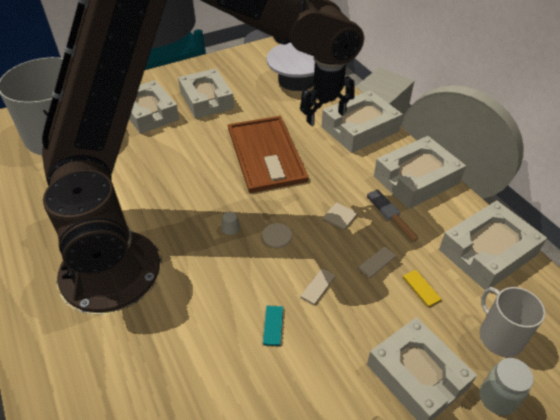

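View pics/wrist0.png

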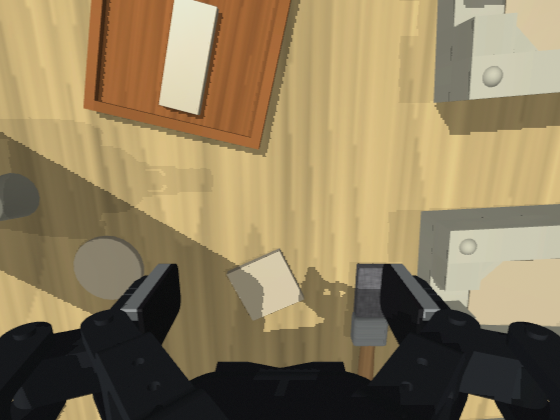

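The scene view shows these candidates: cream oblongs at (182,230) and, in shadow, (182,286); look-alikes turquoise (162,195), yellow (121,313), square (270,273) and round (263,215). The first tile is at (372,230) in the tray, whose empty end is at the right. I'm choosing the two cream oblongs and measuring them next.

```bash
cat > h.py <<'E'
import numpy as np,cv2
def cloud(p):
    z=p['z_map'];K=p['K'];v,u=np.mgrid[:z.shape[0],:z.shape[1]]
    P=np.stack([(u-K[0,2])/K[0,0]*z,-(v-K[1,2])/K[1,1]*z,-z],-1)
    W=P@p['attitude'].T+p['xyz'];W[z==0]=np.nan;return W
def fit(W,box,zlo,zhi,seed=None):
    l,t,r,b=box;sub=W[t:b,l:r]
    m=((sub[...,2]>zlo)&(sub[...,2]<zhi)).astype(np.uint8)
    n,lab,st,_=cv2.connectedComponentsWithStats(m)
    k=1+np.argmax(st[1:,4]);pts=sub[lab==k]
    rc=cv2.minAreaRect((pts[:,:2]*1000).astype(np.float32))
    c=cv2.boxPoints(rc);e1=c[1]-c[0];e2=c[2]-c[1]
    e=e1 if np.hypot(*e1)>np.hypot(*e2) else e2
    return np.round(rc[0],1),np.round(sorted(rc[1]),1),round(np.degrees(np.arctan2(e[1],e[0]))%180,1),np.round(np.median(pts[:,2])*1000,1),len(pts)
E
python3 - <<'E'
from h import *
S=dict(np.load('scene0.npz'));D=dict(np.load('side0.npz'));Wr=dict(np.load('wrist0.npz'))
a=cloud(S);d=cloud(D);w=cloud(Wr)
print('table z',np.nanmedian(a[215:225,205:225,2]),np.nanmedian(d[310:330,300:320,2]))
for n,W,bx in [('t1s',a,(155,208,210,252)),('t1d',d,(295,262,340,310)),('t2s',a,(158,258,210,312)),('t2d',d,(352,240,402,285)),('teal',a,(135,180,190,210)),('sq',a,(245,252,295,295)),('rnd',a,(240,200,285,232))]:
    print(n,fit(W,bx,.006,.016))
for n,W,bx in [('f_s',a,(343,215,402,242)),('f_d',d,(258,150,290,185)),('f_w',w,(150,0,225,125))]:
    print(n,fit(W,bx,.0175,.028))
for n,W,bx in [('tray_s',a,(330,195,495,270)),('tray_d',d,(220,110,315,200))]:
    print(n,fit(W,bx,.008,.03))
s=S['frame'][170:340,80:310,::-1];cv2.imwrite('pics/crop0.png',cv2.resize(s,None,fx=3,fy=3))
E
```

```text
table z -3.871063902405325e-05 0.0014758941897233813
t1s (array([ 433.2, -298.3]), array([ 41.5, 101.6]), np.float32(27.9), np.float64(10.0), 535)
t1d (array([ 434.1, -298.3]), array([ 43. , 104.2]), np.float32(28.4), np.float64(11.5), 576)
t2s (array([ 605.4, -307.4]), array([ 40.2, 103.3]), np.float32(12.9), np.float64(9.8), 770)
t2d (array([ 606. , -308.1]), array([ 45.1, 105.5]), np.float32(15.7), np.float64(11.3), 521)
teal (array([ 286. , -339.8]), array([ 44.9, 103.5]), np.float32(56.9), np.float64(9.8), 427)
sq (array([ 608.1, -127.7]), array([71.3, 73.4]), np.float32(25.5), np.float64(9.7), 876)
rnd (array([ 421.7, -104.9]), array([76.7, 82.7]), np.float32(167.3), np.float64(9.7), 587)
f_s (array([535.5, 122.9]), array([ 44.9, 100.5]), np.float32(75.7), np.float64(21.3), 570)
f_d (array([528.3, 124.6]), array([ 92.7, 145.8]), np.float32(68.8), np.float64(23.8), 424)
f_w (array([533.1, 123.3]), array([ 40.9, 100. ]), np.float32(75.7), np.float64(21.4), 4687)
tray_s (array([550.5, 207.1]), array([186.4, 311.7]), np.float32(77.0), np.float64(12.4), 7754)
tray_d (array([554.6, 216.4]), array([182.2, 341.3]), np.float32(76.9), np.float64(16.0), 4068)
```

View pics/crop0.png

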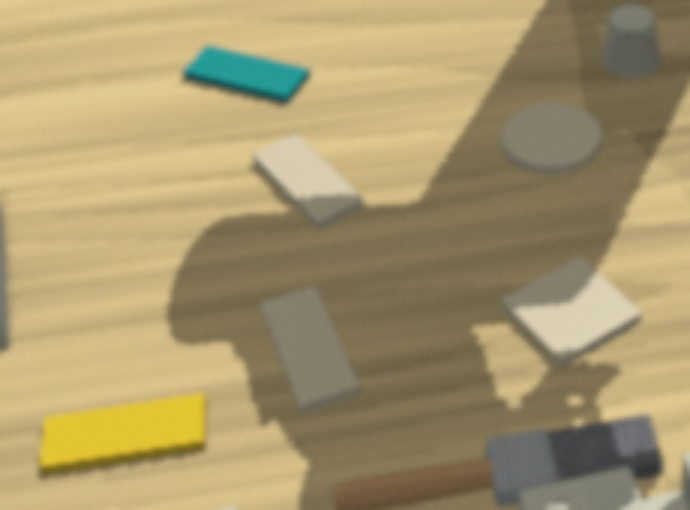

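Both tiles match the size given (about 100 x 40 mm, top at 10 mm). The first tile is at about (534,123) mm, pointing 75.7°. In the crop the two cream oblongs are confirmed, at (307,180) and (308,345). I'll go above the lit one first, at (433,-298) mm and 28°.

Request:
{"op": "servo_tool", "data": {
  "motion": [
    {"fingers": 0.065, "dx": -0.037, "dy": -0.024, "dz": 0.01, "yaw": 7},
    {"fingers": 0.065, "dx": -0.074, "dy": -0.048, "dz": 0.02, "yaw": 14},
    {"fingers": 0.065, "dx": -0.111, "dy": -0.072, "dz": 0.03, "yaw": 21},
    {"fingers": 0.065, "dx": -0.148, "dy": -0.096, "dz": 0.04, "yaw": 28},
    {"fingers": 0.065, "dx": -0.185, "dy": -0.12, "dz": 0.05, "yaw": 35},
    {"fingers": 0.065, "dx": -0.21, "dy": -0.14, "dz": 0.06, "yaw": 42},
    {"fingers": 0.065, "dx": -0.235, "dy": -0.155, "dz": 0.065, "yaw": 49},
    {"fingers": 0.065, "dx": -0.255, "dy": -0.165, "dz": 0.07, "yaw": 56}
  ]
}}

```text
t: 1.12
eef_pos: [0.4577, -0.2572, 0.1607]
tcp_rot: [[0.833, 0.553, -0.001], [0.553, -0.833, 0.0], [-0.001, -0.001, -1.0]]
wrist_force: [1.2, -0.6, 0.5]
gripper_width: 0.763
```

```bash
cat >> h.py <<'E'
def goto(s,x,y,ang,z=None):
    "tool-axis move so TCP at x,y (mm), tool x at ang deg"
    R=np.array(s['tcp_rot']);p=np.array(s['eef_pos'])
    t=np.array([x/1000,y/1000,p[2] if z is None else z])
    cur=np.degrees(np.arctan2(R[1,0],R[0,0]))
    return dict(t=s['t'],pos=np.round(p,4).tolist(),cur=round(cur,2),d=np.round(R.T@(t-p),4).tolist(),yaw=round((cur-ang+90)%180-90,2),F=np.round(s['wrist_force'],1).tolist(),w=round(s['gripper_width'],3),j6=round(s['joint_positions'][5],2))
E
python3 - <<'E'
from h import *
from rig import sense,get_image
s=sense();print(goto(s,433.4,-298.3,28))
p=get_image('wrist');W=cloud(p);cv2.imwrite('pics/w1.png',p['frame'][:,:,::-1])
m=((W[...,2]>.006)&(W[...,2]<.014)).astype(np.uint8)
n,lab,st,_=cv2.connectedComponentsWithStats(m)
for k in range(1,n):
    if st[k,4]>1500:
        b=st[k];print(b,fit(W,(b[0],b[1],b[0]+b[2],b[1]+b[3]),.006,.014))
E
```

```text
{'t': 1.1167, 'pos': [0.4577, -0.2572, 0.1607], 'cur': np.float64(33.57), 'd': [-0.043, 0.0208, 0.0], 'yaw': np.float64(5.57), 'F': [1.2, -0.6, 0.5], 'w': 0.763, 'j6': np.float64(0.35)}
[ 382   11  101  139 6459] (array([ 602.4, -307.5]), array([ 40.6, 100.4]), np.float32(12.6), np.float64(9.2), 6459)
[ 515   59   45   78 1988] (array([ 650.4, -401.3]), array([40.5, 52.1]), np.float32(89.1), np.float64(9.0), 1988)
[  61   85   96   96 7044] (array([ 419.5, -105.3]), array([78.9, 79.6]), np.float32(156.4), np.float64(9.4), 7044)
[ 275  187   57  105 4365] (array([ 430.1, -298.4]), array([ 40.2, 100.6]), np.float32(27.1), np.float64(9.3), 4365)
```

View pics/w1.png

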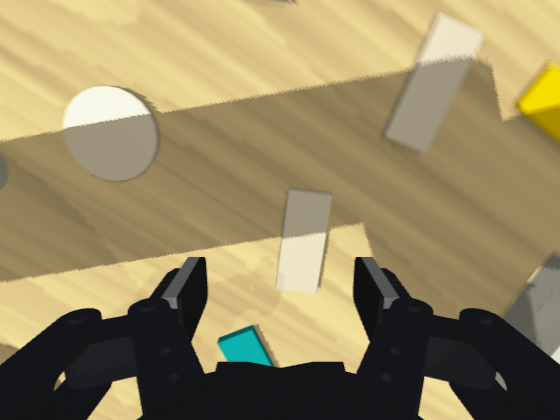

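The wrist view shows the lit tile at pixel (303,240), between the fingers, with the turquoise one clear at (245,345). The measurements agree to within 3 mm, so I'm going down.

Request:
{"op": "servo_tool", "data": {
  "motion": [
    {"fingers": 0.065, "dx": -0.025, "dy": 0.01, "dz": 0.0, "yaw": 3.5},
    {"fingers": 0.065, "dx": -0.047, "dy": 0.02, "dz": 0.02, "yaw": 6.5},
    {"fingers": 0.065, "dx": -0.047, "dy": 0.02, "dz": 0.055, "yaw": 6.5},
    {"fingers": 0.065, "dx": -0.047, "dy": 0.02, "dz": 0.09, "yaw": 6.5},
    {"fingers": 0.065, "dx": -0.047, "dy": 0.02, "dz": 0.12, "yaw": 6.5},
    {"fingers": 0.065, "dx": -0.047, "dy": 0.02, "dz": 0.14, "yaw": 6.5},
    {"fingers": 0.065, "dx": -0.047, "dy": 0.02, "dz": 0.145, "yaw": 6.5},
    {"fingers": 0.065, "dx": -0.047, "dy": 0.02, "dz": 0.145, "yaw": 6.5}
  ]
}}

```text
t: 1.83
eef_pos: [0.432, -0.2975, 0.0153]
tcp_rot: [[0.887, 0.462, -0.002], [0.462, -0.887, 0.002], [-0.001, -0.002, -1.0]]
wrist_force: [0.4, -0.8, 0.1]
gripper_width: 0.764
```

Run:
```python
from h import *
from rig import sense,get_image
print(goto(sense(),432,-298.4,27.5))
p=get_image('wrist');cv2.imwrite('pics/w2.png',p['frame'][:,:,::-1])
```

```text
{'t': 1.8333, 'pos': [0.432, -0.2975, 0.0153], 'cur': np.float64(27.51), 'd': [-0.0004, 0.0008, -0.0], 'yaw': np.float64(0.01), 'F': [0.4, -0.8, 0.1], 'w': 0.764, 'j6': np.float64(0.36)}
```

View pics/w2.png

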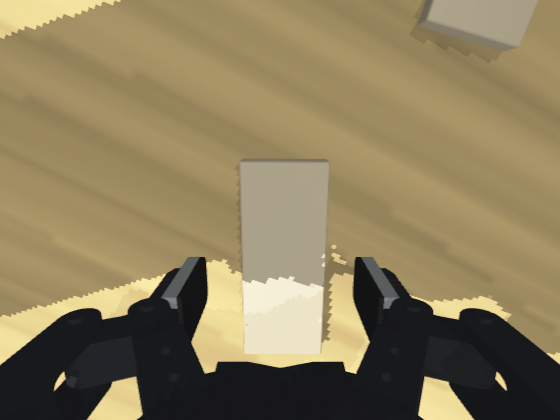

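The tile at (283,255) lies midway between the fingers and parallel to them. I'm lowering to z of about 3 mm and closing.

Request:
{"op": "servo_tool", "data": {
  "motion": [
    {"fingers": 0.065, "dz": 0.007},
    {"fingers": 0.065, "dz": 0.012},
    {"fingers": 0.055, "dz": 0.012},
    {"fingers": 0.045, "dz": 0.012},
    {"fingers": 0.03, "dz": 0.012},
    {"fingers": 0.03, "dz": 0.012},
    {"fingers": 0.03, "dz": 0.012},
    {"fingers": 0.03, "dz": 0.012}
  ]
}}

```text
invalid input
```

Request:
{"op": "servo_tool", "data": {
  "motion": [
    {"fingers": 0.03, "dz": 0},
    {"fingers": 0.03, "dz": 0},
    {"fingers": 0.03, "dz": -0.01},
    {"fingers": 0.03, "dz": -0.03},
    {"fingers": 0.03, "dz": -0.055},
    {"fingers": 0.03, "dz": -0.08},
    {"fingers": 0.03, "dz": -0.1},
    {"fingers": 0.03, "dz": -0.1}
  ]
}}

```text
invalid input
```

Run:
```python
from h import *
from rig import sense,get_image
a=np.radians(75.7)
print(goto(sense(),534+66*np.cos(a),123.2+66*np.sin(a),75.7,.123),534+66*np.cos(a),123.2+66*np.sin(a))
p=get_image('wrist');cv2.imwrite('pics/w3.png',p['frame'][:,:,::-1])
```

```text
{'t': 1.8833, 'pos': [0.4324, -0.2979, 0.0165], 'cur': np.float64(27.51), 'd': [0.3286, -0.3758, -0.1064], 'yaw': np.float64(-48.19), 'F': [0.2, -0.9, 0.8], 'w': 0.762, 'j6': np.float64(0.36)} 550.3019348397011 187.1550382728534
```

View pics/w3.png

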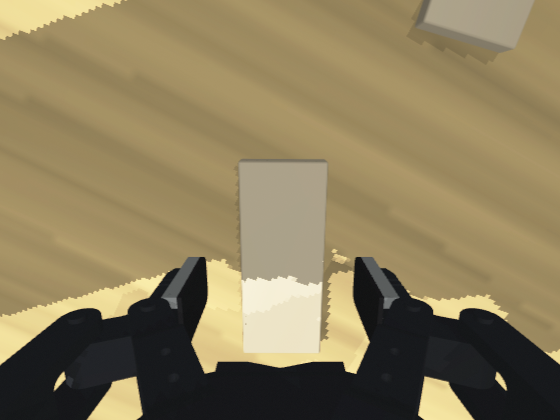

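All five keys are needed in each row.

Request:
{"op": "servo_tool", "data": {
  "motion": [
    {"fingers": 0.065, "dx": 0, "dy": 0, "dz": 0.007, "yaw": 0},
    {"fingers": 0.065, "dx": 0, "dy": 0, "dz": 0.013, "yaw": 0},
    {"fingers": 0.055, "dx": 0, "dy": 0, "dz": 0.013, "yaw": 0},
    {"fingers": 0.045, "dx": 0, "dy": 0, "dz": 0.013, "yaw": 0},
    {"fingers": 0.03, "dx": 0, "dy": 0, "dz": 0.013, "yaw": 0},
    {"fingers": 0.03, "dx": 0, "dy": 0, "dz": 0.013, "yaw": 0},
    {"fingers": 0.03, "dx": 0, "dy": 0, "dz": 0.013, "yaw": 0},
    {"fingers": 0.03, "dx": 0, "dy": 0, "dz": 0.013, "yaw": 0}
  ]
}}

```text
t: 2.6
eef_pos: [0.4323, -0.2979, 0.004]
tcp_rot: [[0.887, 0.462, 0.001], [0.462, -0.887, -0.0], [0.0, 0.001, -1.0]]
wrist_force: [-1.4, 0.4, 4.4]
gripper_width: 0.442
```

Request:
{"op": "servo_tool", "data": {
  "motion": [
    {"fingers": 0.03, "dx": 0, "dy": 0, "dz": 0, "yaw": 0},
    {"fingers": 0.03, "dx": 0, "dy": 0, "dz": -0.005, "yaw": 0},
    {"fingers": 0.03, "dx": 0, "dy": 0, "dz": -0.02, "yaw": 0},
    {"fingers": 0.03, "dx": 0, "dy": 0, "dz": -0.045, "yaw": 0},
    {"fingers": 0.03, "dx": 0, "dy": 0, "dz": -0.07, "yaw": 0},
    {"fingers": 0.03, "dx": 0, "dy": 0, "dz": -0.09, "yaw": 0},
    {"fingers": 0.03, "dx": 0, "dy": 0, "dz": -0.1, "yaw": 0},
    {"fingers": 0.03, "dx": 0, "dy": 0, "dz": -0.1, "yaw": 0}
  ]
}}

```text
t: 3.27
eef_pos: [0.4329, -0.2983, 0.1054]
tcp_rot: [[0.887, 0.462, 0.003], [0.462, -0.887, -0.002], [0.001, 0.004, -1.0]]
wrist_force: [0.6, 0.3, -0.5]
gripper_width: 0.441
```

```bash
cat >> h.py <<'E'
def held(p,tcp,rot):
    W=cloud(p);L=(W-np.array(tcp))@np.array(rot)  # tool coords
    m=(np.abs(L[...,1])<.017)&(L[...,2]>-.03)&(L[...,2]<.02)&(np.abs(L[...,0])<.08)
    q=L[m]
    if len(q)<50: return None
    k=np.polyfit(q[:,0],q[:,2],1)
    return 'x',np.round(np.percentile(q[:,0],[.5,99.5])*1000,1),'tilt',np.round(np.degrees(k[0]),1),'z0',np.round(k[1]*1000,1),len(q)
E
python3 - <<'E'
from h import *
from rig import sense,get_image
a=np.radians(75.7)
s=sense();print(goto(s,534+66*np.cos(a),123.2+66*np.sin(a),75.7,.123))
p=get_image('wrist');cv2.imwrite('pics/w4.png',p['frame'][:,:,::-1])
print(held(p,s['eef_pos'],s['tcp_rot']))
E
```

```text
{'t': 3.2667, 'pos': [0.4329, -0.2983, 0.1054], 'cur': np.float64(27.5), 'd': [0.3284, -0.3763, -0.0185], 'yaw': np.float64(-48.2), 'F': [0.6, 0.3, -0.5], 'w': 0.441, 'j6': np.float64(0.36)}
('x', array([-48.,  48.]), 'tilt', np.float64(0.3), 'z0', np.float64(-5.2), 15576)
```

View pics/w4.png

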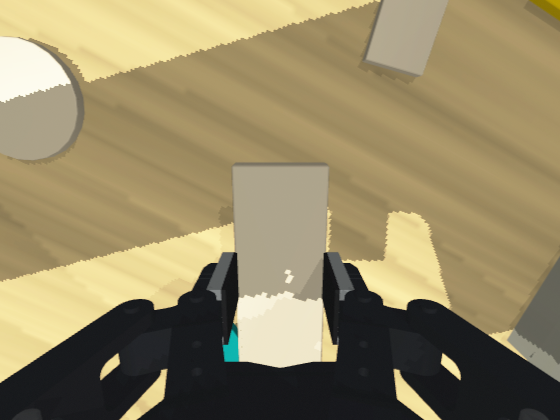

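It's held: the tile fills the pads, centred in x to ±48 mm and with 0.3° tilt. I'm carrying it to the tray.

Request:
{"op": "servo_tool", "data": {
  "motion": [
    {"fingers": 0.03, "dx": 0.005, "dy": -0.006, "dz": -0.005, "yaw": -1},
    {"fingers": 0.03, "dx": 0.018, "dy": -0.02, "dz": -0.01, "yaw": -3},
    {"fingers": 0.03, "dx": 0.038, "dy": -0.043, "dz": -0.015, "yaw": -6},
    {"fingers": 0.03, "dx": 0.06, "dy": -0.069, "dz": -0.02, "yaw": -9},
    {"fingers": 0.03, "dx": 0.082, "dy": -0.094, "dz": -0.02, "yaw": -12},
    {"fingers": 0.03, "dx": 0.104, "dy": -0.119, "dz": -0.02, "yaw": -15},
    {"fingers": 0.03, "dx": 0.126, "dy": -0.144, "dz": -0.02, "yaw": -18},
    {"fingers": 0.03, "dx": 0.148, "dy": -0.169, "dz": -0.02, "yaw": -21}
  ]
}}

```text
t: 3.98
eef_pos: [0.485, -0.0774, 0.1223]
tcp_rot: [[0.66, 0.751, -0.002], [0.751, -0.66, 0.001], [-0.001, -0.002, -1.0]]
wrist_force: [1.3, -0.5, -0.9]
gripper_width: 0.443
```

Run:
```python
from h import *
from rig import sense
a=np.radians(75.7)
print(goto(sense(),534+66*np.cos(a),123.2+66*np.sin(a),75.7,.123))
```

```text
{'t': 3.9833, 'pos': [0.485, -0.0774, 0.1223], 'cur': np.float64(48.7), 'd': [0.2419, -0.1256, -0.0007], 'yaw': np.float64(-27.0), 'F': [1.3, -0.5, -0.9], 'w': 0.443, 'j6': np.float64(0.43)}
```

Request:
{"op": "servo_tool", "data": {
  "motion": [
    {"fingers": 0.03, "dx": 0.03, "dy": -0.016, "dz": 0, "yaw": -4},
    {"fingers": 0.03, "dx": 0.06, "dy": -0.031, "dz": 0, "yaw": -8},
    {"fingers": 0.03, "dx": 0.092, "dy": -0.048, "dz": 0, "yaw": -12},
    {"fingers": 0.03, "dx": 0.124, "dy": -0.064, "dz": 0, "yaw": -16},
    {"fingers": 0.03, "dx": 0.156, "dy": -0.081, "dz": 0, "yaw": -20},
    {"fingers": 0.03, "dx": 0.188, "dy": -0.098, "dz": 0, "yaw": -23},
    {"fingers": 0.03, "dx": 0.215, "dy": -0.112, "dz": 0, "yaw": -26},
    {"fingers": 0.03, "dx": 0.232, "dy": -0.12, "dz": 0, "yaw": -27}
  ]
}}

```text
t: 4.65
eef_pos: [0.5487, 0.177, 0.122]
tcp_rot: [[0.245, 0.97, -0.002], [0.97, -0.245, -0.0], [-0.001, -0.002, -1.0]]
wrist_force: [-0.2, -1.1, 0.1]
gripper_width: 0.446
```

Request:
{"op": "servo_tool", "data": {
  "motion": [
    {"fingers": 0.03, "dx": 0.0, "dy": 0, "dz": 0, "yaw": 0},
    {"fingers": 0.03, "dx": 0.0, "dy": 0, "dz": 0, "yaw": 0}
  ]
}}

```text
t: 4.82
eef_pos: [0.5484, 0.1746, 0.122]
tcp_rot: [[0.248, 0.969, -0.002], [0.969, -0.248, -0.001], [-0.001, -0.002, -1.0]]
wrist_force: [-0.1, -0.3, -1.4]
gripper_width: 0.437
```

Run:
```python
from h import *
from rig import sense,get_image
a=np.radians(75.7)
s=sense();print(goto(s,534+66*np.cos(a),123.2+66*np.sin(a),75.7,.123))
p=get_image('wrist');cv2.imwrite('pics/w5.png',p['frame'][:,:,::-1])
print(held(p,s['eef_pos'],s['tcp_rot']))
q=get_image('side');cv2.imwrite('pics/s5.png',cv2.resize(q['frame'][60:260,180:400,::-1],None,fx=3,fy=3))
c=get_image('scene');cv2.imwrite('pics/c5.png',cv2.resize(c['frame'][120:300,300:530,::-1],None,fx=3,fy=3))
```

```text
{'t': 4.8167, 'pos': [0.5484, 0.1746, 0.122], 'cur': np.float64(75.63), 'd': [0.0126, -0.0013, -0.0011], 'yaw': np.float64(-0.07), 'F': [-0.1, -0.3, -1.4], 'w': 0.437, 'j6': np.float64(0.44)}
('x', array([-46.8,  49. ]), 'tilt', np.float64(0.3), 'z0', np.float64(-5.3), 15768)
```

View pics/w5.png

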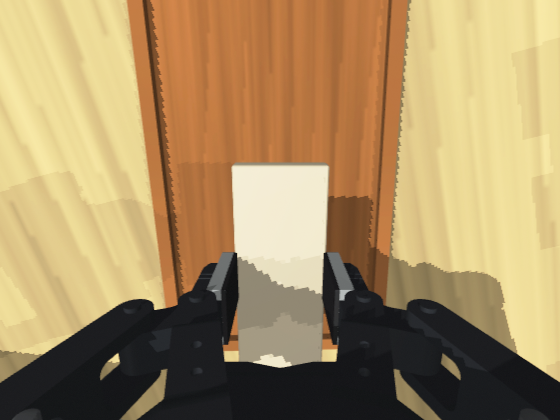

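View pics/c5.png

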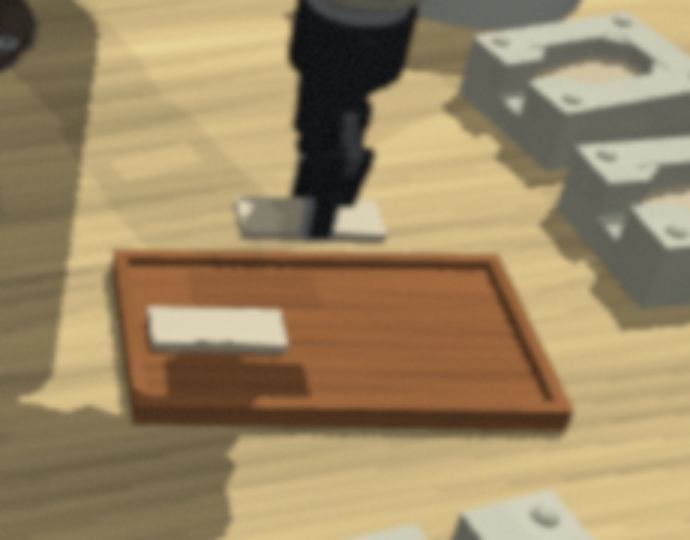

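Tile and tray line up, with the tile hovering over the tray at (310,218) in the crop. I'm shifting the last 13 mm and lowering to just above contact.

Request:
{"op": "servo_tool", "data": {
  "motion": [
    {"fingers": 0.03, "dx": 0.008, "dy": -0.001, "dz": 0.01, "yaw": 0},
    {"fingers": 0.03, "dx": 0.0125, "dy": -0.001, "dz": 0.03, "yaw": 0},
    {"fingers": 0.03, "dx": 0.0125, "dy": -0.001, "dz": 0.05, "yaw": 0},
    {"fingers": 0.03, "dx": 0.0125, "dy": -0.001, "dz": 0.068, "yaw": 0},
    {"fingers": 0.03, "dx": 0.0125, "dy": -0.001, "dz": 0.08, "yaw": 0},
    {"fingers": 0.03, "dx": 0.0125, "dy": -0.001, "dz": 0.087, "yaw": 0},
    {"fingers": 0.03, "dx": 0.0125, "dy": -0.001, "dz": 0.09, "yaw": 0},
    {"fingers": 0.03, "dx": 0.0125, "dy": -0.001, "dz": 0.09, "yaw": 0}
  ]
}}

```text
t: 5.63
eef_pos: [0.5515, 0.1858, 0.033]
tcp_rot: [[0.251, 0.968, -0.0], [0.968, -0.251, -0.0], [-0.0, -0.0, -1.0]]
wrist_force: [0.2, -0.3, -1.0]
gripper_width: 0.441
```

Run:
```python
from h import *
from rig import sense,get_image
a=np.radians(75.7)
s=sense();print(goto(s,534+66*np.cos(a),123.2+66*np.sin(a),75.7,.024))
c=get_image('scene');cv2.imwrite('pics/c6.png',cv2.resize(c['frame'][160:290,310:510,::-1],None,fx=4,fy=4))
```

```text
{'t': 5.6333, 'pos': [0.5515, 0.1858, 0.033], 'cur': np.float64(75.47), 'd': [0.001, -0.0015, 0.009], 'yaw': np.float64(-0.23), 'F': [0.2, -0.3, -1.0], 'w': 0.441, 'j6': np.float64(0.47)}
```

View pics/c6.png

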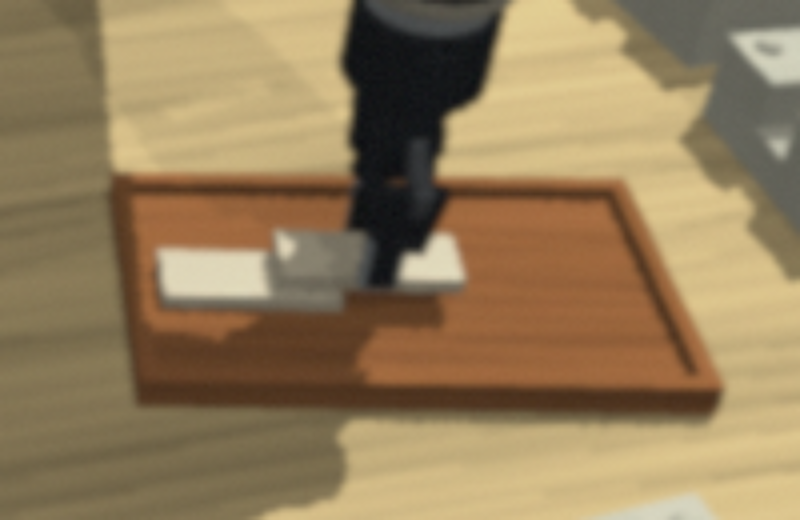

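The held tile covers roughly a third of the first, in line with it (crop (275–465,260) over (160–345,280)). I'm lowering slowly to contact.

Request:
{"op": "servo_tool", "data": {
  "motion": [
    {"fingers": 0.03, "dx": 0, "dy": -0.001, "dz": 0.003, "yaw": 0},
    {"fingers": 0.03, "dx": 0, "dy": -0.001, "dz": 0.006, "yaw": 0},
    {"fingers": 0.03, "dx": 0, "dy": -0.001, "dz": 0.008, "yaw": 0},
    {"fingers": 0.03, "dx": 0, "dy": -0.001, "dz": 0.009, "yaw": 0},
    {"fingers": 0.03, "dx": 0, "dy": -0.001, "dz": 0.009, "yaw": 0}
  ]
}}

```text
t: 6.1
eef_pos: [0.5508, 0.1866, 0.0253]
tcp_rot: [[0.25, 0.968, 0.001], [0.968, -0.25, 0.0], [0.001, 0.001, -1.0]]
wrist_force: [-2.9, -0.1, 11.5]
gripper_width: 0.44
```

Run:
```python
from h import *
from rig import sense,get_image
a=np.radians(75.7)
s=sense();print(goto(s,534+66*np.cos(a),123.2+66*np.sin(a),75.7,.024))
p=get_image('wrist');print(held(p,s['eef_pos'],s['tcp_rot']))
```

```text
{'t': 6.1, 'pos': [0.5508, 0.1866, 0.0253], 'cur': np.float64(75.5), 'd': [0.0004, -0.0006, 0.0013], 'yaw': np.float64(-0.2), 'F': [-2.9, -0.1, 11.5], 'w': 0.44, 'j6': np.float64(0.47)}
('x', array([-45.2,  79.4]), 'tilt', np.float64(11.1), 'z0', np.float64(-4.2), 21329)
```

Contact at 11.5 N. I'm releasing.

Request:
{"op": "servo_tool", "data": {
  "motion": [
    {"fingers": 0.043, "dx": 0, "dy": 0, "dz": 0, "yaw": 0},
    {"fingers": 0.046, "dx": 0, "dy": 0, "dz": 0, "yaw": 0},
    {"fingers": 0.05, "dx": 0, "dy": 0, "dz": 0, "yaw": 0},
    {"fingers": 0.055, "dx": 0, "dy": 0, "dz": 0, "yaw": 0},
    {"fingers": 0.06, "dx": 0, "dy": 0, "dz": 0, "yaw": 0},
    {"fingers": 0.06, "dx": 0, "dy": 0, "dz": -0.01, "yaw": 0},
    {"fingers": 0.06, "dx": 0, "dy": 0, "dz": -0.03, "yaw": 0},
    {"fingers": 0.065, "dx": 0, "dy": 0, "dz": -0.06, "yaw": 0}
  ]
}}

```text
t: 6.82
eef_pos: [0.5495, 0.186, 0.0837]
tcp_rot: [[0.25, 0.968, -0.004], [0.968, -0.25, -0.001], [-0.002, -0.003, -1.0]]
wrist_force: [0.1, 0.4, 0.2]
gripper_width: 0.761
```

Request:
{"op": "servo_tool", "data": {
  "motion": [
    {"fingers": 0.065, "dx": 0, "dy": 0, "dz": -0.03, "yaw": 0},
    {"fingers": 0.065, "dx": 0, "dy": 0, "dz": -0.06, "yaw": 0},
    {"fingers": 0.065, "dx": -0.03, "dy": 0, "dz": -0.08, "yaw": 0},
    {"fingers": 0.065, "dx": -0.06, "dy": 0, "dz": -0.09, "yaw": 0},
    {"fingers": 0.065, "dx": -0.09, "dy": 0, "dz": -0.09, "yaw": 0},
    {"fingers": 0.065, "dx": -0.12, "dy": 0, "dz": -0.09, "yaw": 0},
    {"fingers": 0.065, "dx": -0.12, "dy": 0, "dz": -0.09, "yaw": 0},
    {"fingers": 0.065, "dx": -0.12, "dy": 0, "dz": -0.09, "yaw": 0}
  ]
}}

```text
t: 7.48
eef_pos: [0.5204, 0.069, 0.1752]
tcp_rot: [[0.253, 0.968, 0.001], [0.968, -0.253, 0.0], [0.0, 0.001, -1.0]]
wrist_force: [0.4, -0.0, 0.2]
gripper_width: 0.762
```

```bash
cat >> h.py <<'E'
def row(p,x0=533.5,y0=123.2,ang=75.7):
    "row-frame profile of cloud points: s along, c across, height"
    W=cloud(p)*1000;a=np.radians(ang);u=np.array([np.cos(a),np.sin(a)]);n=np.array([-u[1],u[0]])
    d=W[...,:2]-[x0,y0];s=d@u;c=d@n;z=W[...,2]
    cream=(p['frame'].min(-1)>0)&(p['frame'][...,2].astype(int)>p['frame'][...,0]*0.6)
    for lo in range(-55,200,10):
        m=(s>lo)&(s<lo+10)&(np.abs(c)<45)&(z>5)&(z<45)
        if m.sum()<5: continue
        mm=m&cream
        print(lo+5,'z',np.round(np.median(z[mm&(np.abs(c)<12)]),1) if (mm&(np.abs(c)<12)).any() else None,'c',np.round(np.percentile(c[mm],[2,98]),0) if mm.sum()>5 else None)
E
python3 - <<'E'
from h import *
from rig import sense,get_image
s=sense();print(goto(s,604,-307.6,13.2))
p=get_image('wrist');cv2.imwrite('pics/w7.png',p['frame'][:,:,::-1]);np.savez('w7.npz',**p);row(p)
c=get_image('scene');cv2.imwrite('pics/c7.png',cv2.resize(c['frame'][160:290,310:510,::-1],None,fx=4,fy=4))
E
```

```text
{'t': 7.4833, 'pos': [0.5204, 0.069, 0.1752], 'cur': np.float64(75.36), 'd': [-0.3432, 0.1761, 0.0001], 'yaw': np.float64(62.16), 'F': [0.4, -0.0, 0.2], 'w': 0.762, 'j6': np.float64(0.26)}
-50 z 21.1 c [-20.  19.]
-40 z 21.3 c [-20.  19.]
-30 z 21.3 c [-20.  20.]
-20 z 21.3 c [-19.  20.]
-10 z 21.3 c [-19.  19.]
0 z 21.4 c [-19.  19.]
10 z 21.3 c [-19.  19.]
20 z 35.8 c [-18.  20.]
30 z 34.5 c [-18.  20.]
40 z 33.1 c [-18.  20.]
50 z 31.5 c [-18.  20.]
60 z 30.0 c [-19.  20.]
70 z 28.4 c [-19.  20.]
80 z 26.8 c [-19.  19.]
90 z 25.2 c [-19.  19.]
100 z 24.0 c [-20.  19.]
```

View pics/w7.png

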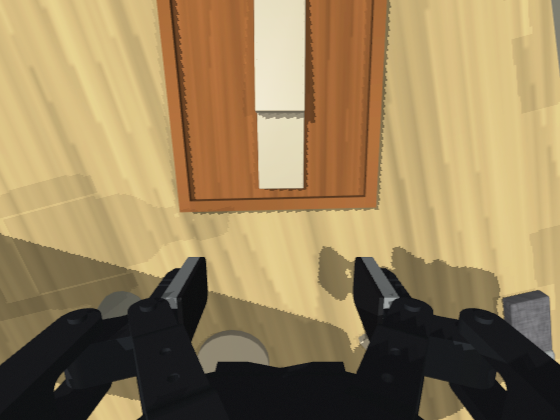

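View pics/c7.png

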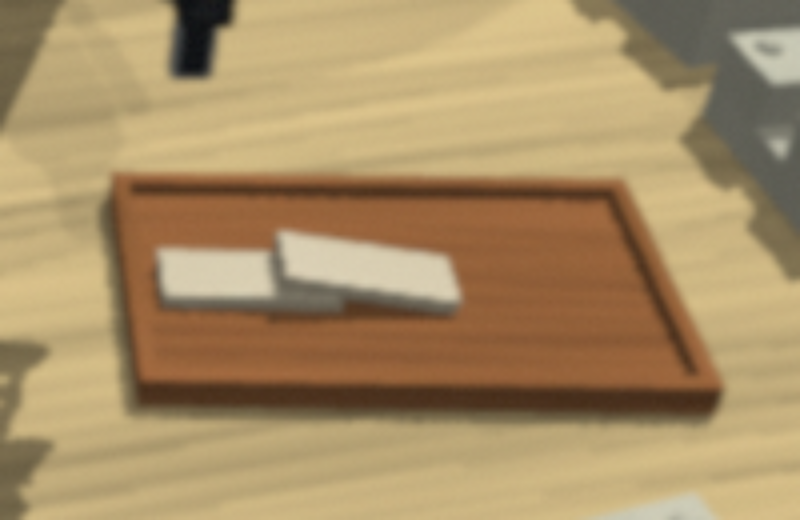

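The second tile lies well: in line, leaning about 8.8°, from s≈15 to s≈115 mm. Now for the other cream tile at (604,-308) mm and 13°.

Request:
{"op": "servo_tool", "data": {
  "motion": [
    {"fingers": 0.065, "dx": -0.02, "dy": 0.01, "dz": 0, "yaw": 5},
    {"fingers": 0.065, "dx": -0.05, "dy": 0.025, "dz": 0, "yaw": 12},
    {"fingers": 0.065, "dx": -0.085, "dy": 0.043, "dz": 0, "yaw": 19},
    {"fingers": 0.065, "dx": -0.12, "dy": 0.061, "dz": 0, "yaw": 26},
    {"fingers": 0.065, "dx": -0.155, "dy": 0.079, "dz": 0, "yaw": 33},
    {"fingers": 0.065, "dx": -0.19, "dy": 0.097, "dz": 0, "yaw": 40},
    {"fingers": 0.065, "dx": -0.225, "dy": 0.115, "dz": 0, "yaw": 47},
    {"fingers": 0.065, "dx": -0.26, "dy": 0.133, "dz": 0, "yaw": 54}
  ]
}}

```text
t: 8.25
eef_pos: [0.585, -0.2158, 0.1743]
tcp_rot: [[0.932, 0.362, 0.0], [0.362, -0.932, 0.0], [0.0, -0.0, -1.0]]
wrist_force: [1.4, 0.6, -0.2]
gripper_width: 0.76
```

Request:
{"op": "servo_tool", "data": {
  "motion": [
    {"fingers": 0.065, "dx": 0, "dy": 0, "dz": 0, "yaw": 0},
    {"fingers": 0.065, "dx": 0, "dy": 0, "dz": 0, "yaw": 0},
    {"fingers": 0.065, "dx": 0, "dy": 0, "dz": 0, "yaw": 0}
  ]
}}

```text
t: 8.5
eef_pos: [0.5843, -0.2139, 0.1739]
tcp_rot: [[0.93, 0.368, -0.001], [0.368, -0.93, 0.001], [-0.0, -0.001, -1.0]]
wrist_force: [-0.7, 0.0, 0.5]
gripper_width: 0.759
```

Run:
```python
from h import *
from rig import sense,get_image
s=sense();print(goto(s,604,-307.6,13.2))
p=get_image('wrist');W=cloud(p);cv2.imwrite('pics/w8.png',p['frame'][:,:,::-1])
m=((W[...,2]>.006)&(W[...,2]<.014)).astype(np.uint8)
n,lab,st,_=cv2.connectedComponentsWithStats(m)
for k in range(1,n):
    if st[k,4]>1500:
        b=st[k];print(b,fit(W,(b[0],b[1],b[0]+b[2],b[1]+b[3]),.006,.014))
```

```text
{'t': 8.5, 'pos': [0.5843, -0.2139, 0.1739], 'cur': np.float64(21.59), 'd': [-0.0162, 0.0944, -0.0001], 'yaw': np.float64(8.39), 'F': [-0.7, 0.0, 0.5], 'w': 0.759, 'j6': np.float64(0.74)}
[ 155   90   88   86 6335] (array([ 605.8, -127.6]), array([70. , 70.1]), np.float32(115.3), np.float64(9.4), 6335)
[ 349  153   66  107 4381] (array([ 602.4, -307.1]), array([40.8, 99.9]), np.float32(13.2), np.float64(9.3), 4381)
[ 458  169  102   75 4209] (array([ 650.5, -425.5]), array([ 40.1, 101.6]), np.float32(89.5), np.float64(9.1), 4209)
[  84  262   75   58 2816] (array([428.2, -95.1]), array([54.2, 76.1]), np.float32(149.6), np.float64(9.5), 2816)
```

View pics/w8.png

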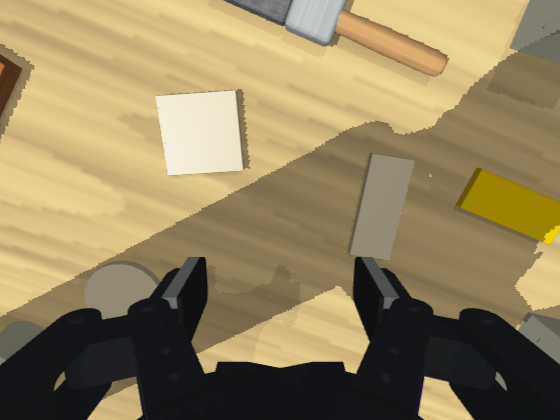

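The wrist view shows the target tile at (382,207), cream and oblong. The yellow look-alike is clear of it at (510,207).

Request:
{"op": "servo_tool", "data": {
  "motion": [
    {"fingers": 0.065, "dx": -0.006, "dy": 0.032, "dz": 0, "yaw": 4},
    {"fingers": 0.065, "dx": -0.012, "dy": 0.065, "dz": 0.02, "yaw": 8.4},
    {"fingers": 0.065, "dx": -0.017, "dy": 0.094, "dz": 0.04, "yaw": 8.4},
    {"fingers": 0.065, "dx": -0.017, "dy": 0.094, "dz": 0.075, "yaw": 8.4},
    {"fingers": 0.065, "dx": -0.017, "dy": 0.094, "dz": 0.11, "yaw": 8.4},
    {"fingers": 0.065, "dx": -0.017, "dy": 0.094, "dz": 0.14, "yaw": 8.4},
    {"fingers": 0.065, "dx": -0.017, "dy": 0.094, "dz": 0.155, "yaw": 8.4},
    {"fingers": 0.065, "dx": -0.017, "dy": 0.094, "dz": 0.155, "yaw": 8.4}
  ]
}}

```text
t: 9.22
eef_pos: [0.6017, -0.3059, 0.0157]
tcp_rot: [[0.973, 0.229, -0.005], [0.229, -0.973, 0.003], [-0.004, -0.004, -1.0]]
wrist_force: [1.2, 0.0, 0.2]
gripper_width: 0.756
```

Run:
```python
from h import *
from rig import sense,get_image
s=sense();print(goto(s,603.3,-307.3,13.2,.004))
p=get_image('wrist');cv2.imwrite('pics/w9.png',p['frame'][:,:,::-1])
```

```text
{'t': 9.2167, 'pos': [0.6017, -0.3059, 0.0157], 'cur': np.float64(13.25), 'd': [0.0013, 0.0018, 0.0117], 'yaw': np.float64(0.05), 'F': [1.2, 0.0, 0.2], 'w': 0.756, 'j6': np.float64(0.77)}
```

View pics/w9.png

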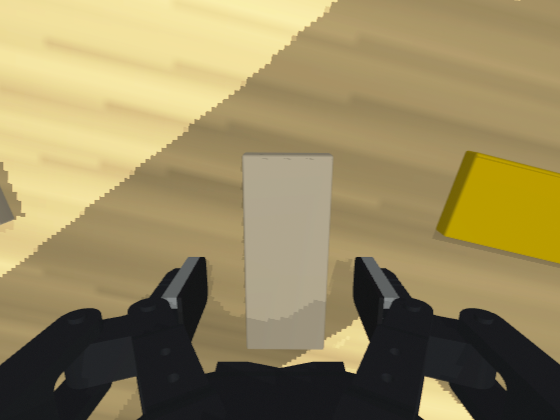

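The tile at (287,250) is nearly centred; shift +1 / +2 mm, then down and close.

Request:
{"op": "servo_tool", "data": {
  "motion": [
    {"fingers": 0.065, "dx": 0.001, "dy": 0.002, "dz": 0.007, "yaw": 0},
    {"fingers": 0.065, "dx": 0.001, "dy": 0.002, "dz": 0.012, "yaw": 0},
    {"fingers": 0.055, "dx": 0.001, "dy": 0.002, "dz": 0.012, "yaw": 0},
    {"fingers": 0.045, "dx": 0.001, "dy": 0.002, "dz": 0.012, "yaw": 0},
    {"fingers": 0.03, "dx": 0.001, "dy": 0.002, "dz": 0.012, "yaw": 0},
    {"fingers": 0.03, "dx": 0.001, "dy": 0.002, "dz": 0.012, "yaw": 0},
    {"fingers": 0.03, "dx": 0.001, "dy": 0.002, "dz": 0.012, "yaw": 0},
    {"fingers": 0.03, "dx": 0.001, "dy": 0.002, "dz": 0.012, "yaw": 0}
  ]
}}

```text
t: 9.93
eef_pos: [0.605, -0.3108, 0.0096]
tcp_rot: [[0.974, 0.227, 0.003], [0.227, -0.974, -0.001], [0.002, 0.002, -1.0]]
wrist_force: [-2.1, 1.8, 12.0]
gripper_width: 0.354
```

Request:
{"op": "servo_tool", "data": {
  "motion": [
    {"fingers": 0.03, "dx": 0, "dy": 0, "dz": 0, "yaw": 0},
    {"fingers": 0.03, "dx": 0, "dy": 0, "dz": -0.005, "yaw": 0},
    {"fingers": 0.03, "dx": 0, "dy": 0, "dz": -0.02, "yaw": 0},
    {"fingers": 0.03, "dx": 0, "dy": 0, "dz": -0.045, "yaw": 0},
    {"fingers": 0.03, "dx": 0, "dy": 0, "dz": -0.075, "yaw": 0},
    {"fingers": 0.03, "dx": 0, "dy": 0, "dz": -0.1, "yaw": 0},
    {"fingers": 0.03, "dx": 0, "dy": 0, "dz": -0.12, "yaw": 0},
    {"fingers": 0.03, "dx": 0, "dy": 0, "dz": -0.12, "yaw": 0}
  ]
}}

```text
t: 10.6
eef_pos: [0.6057, -0.3113, 0.1326]
tcp_rot: [[0.974, 0.227, 0.006], [0.227, -0.974, -0.004], [0.005, 0.005, -1.0]]
wrist_force: [1.4, 0.3, -0.0]
gripper_width: 0.35
```

Run:
```python
from h import *
from rig import sense,get_image
s=sense();print(goto(s,566,250,75.7,.124))
p=get_image('wrist');cv2.imwrite('pics/w10.png',p['frame'][:,:,::-1]);print(held(p,s['eef_pos'],s['tcp_rot']))
```

```text
{'t': 10.6, 'pos': [0.6057, -0.3113, 0.1326], 'cur': np.float64(13.1), 'd': [0.0886, -0.5557, 0.0061], 'yaw': np.float64(-62.6), 'F': [1.4, 0.3, -0.0], 'w': 0.35, 'j6': np.float64(0.77)}
('x', array([-12.4,  10.1]), 'tilt', np.float64(-4.4), 'z0', np.float64(-17.0), 1099)
```

View pics/w10.png

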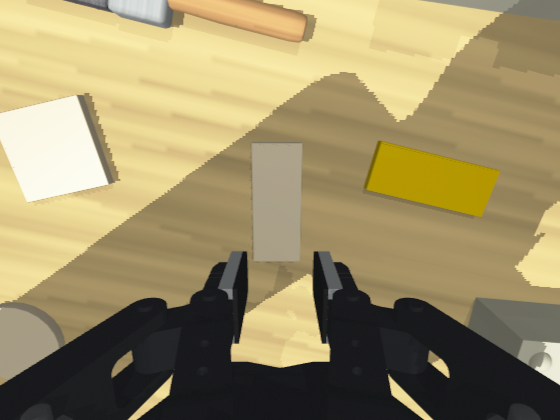

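That grasp missed: z ended at about 9.6 mm, so the fingers closed over the tile's top. The tile still lies flat at (277,202). I'm reopening, measuring again, and going lower.

Request:
{"op": "servo_tool", "data": {
  "motion": [
    {"fingers": 0.065, "dx": 0, "dy": 0, "dz": 0, "yaw": 0},
    {"fingers": 0.065, "dx": 0, "dy": 0, "dz": 0, "yaw": 0},
    {"fingers": 0.065, "dx": 0, "dy": 0, "dz": 0, "yaw": 0},
    {"fingers": 0.065, "dx": 0, "dy": 0, "dz": 0, "yaw": 0}
  ]
}}

```text
t: 10.98
eef_pos: [0.6039, -0.3102, 0.1263]
tcp_rot: [[0.974, 0.227, -0.001], [0.227, -0.974, 0.001], [-0.001, -0.001, -1.0]]
wrist_force: [0.4, -0.7, 0.0]
gripper_width: 0.763
```

Run:
```python
from h import *
from rig import sense,get_image
s=sense()
p=get_image('wrist');W=cloud(p)
m=((W[...,2]>.005)&(W[...,2]<.015)).astype(np.uint8)
n,lab,st,_=cv2.connectedComponentsWithStats(m)
for k in range(1,n):
    if st[k,4]>1500:
        b=st[k];print(b,fit(W,(b[0],b[1],b[0]+b[2],b[1]+b[3]),.005,.015))
print(goto(s,603,-307.3,13.2,.003));print(goto(sense(),603,-307.3,13.2,.003))
```

```text
[   0   91  109  110 8535] (array([ 606.2, -127.9]), array([70.1, 71.2]), np.float32(115.2), np.float64(9.4), 8535)
[ 370  138  140   79 6573] (array([ 650.7, -425.9]), array([ 40.1, 101.3]), np.float32(89.5), np.float64(9.2), 6573)
[ 253  140   53  122 6127] (array([ 603.1, -308.5]), array([40. , 99.7]), np.float32(12.8), np.float64(9.3), 6127)
[   0  305   50   59 1702] (array([435.3, -99.1]), array([38.4, 64.6]), np.float32(141.2), np.float64(9.5), 1702)
{'t': 10.9833, 'pos': [0.6039, -0.3102, 0.1263], 'cur': np.float64(13.1), 'd': [-0.0001, -0.0029, 0.1233], 'yaw': np.float64(-0.1), 'F': [0.4, -0.7, 0.0], 'w': 0.763, 'j6': np.float64(0.77)}
{'t': 11.0333, 'pos': [0.604, -0.3102, 0.1264], 'cur': np.float64(13.1), 'd': [-0.0002, -0.003, 0.1234], 'yaw': np.float64(-0.1), 'F': [-0.1, 0.2, 0.6], 'w': 0.762, 'j6': np.float64(0.77)}
```

Request:
{"op": "servo_tool", "data": {
  "motion": [
    {"fingers": 0.065, "dx": 0, "dy": -0.002, "dz": 0.03, "yaw": 0},
    {"fingers": 0.065, "dx": 0, "dy": -0.002, "dz": 0.06, "yaw": 0},
    {"fingers": 0.065, "dx": 0, "dy": -0.002, "dz": 0.085, "yaw": 0},
    {"fingers": 0.065, "dx": 0, "dy": -0.002, "dz": 0.105, "yaw": 0},
    {"fingers": 0.065, "dx": 0, "dy": -0.002, "dz": 0.115, "yaw": 0},
    {"fingers": 0.065, "dx": 0, "dy": -0.002, "dz": 0.115, "yaw": 0},
    {"fingers": 0.065, "dx": 0, "dy": -0.002, "dz": 0.115, "yaw": 0},
    {"fingers": 0.065, "dx": 0, "dy": -0.002, "dz": 0.115, "yaw": 0}
  ]
}}

```text
t: 11.7
eef_pos: [0.6044, -0.3088, 0.0136]
tcp_rot: [[0.974, 0.227, 0.002], [0.227, -0.974, -0.001], [0.001, 0.001, -1.0]]
wrist_force: [-0.3, -0.6, 0.2]
gripper_width: 0.765
```

Request:
{"op": "servo_tool", "data": {
  "motion": [
    {"fingers": 0.065, "dx": 0, "dy": 0, "dz": 0.006, "yaw": 0},
    {"fingers": 0.065, "dx": 0, "dy": 0, "dz": 0.01, "yaw": 0},
    {"fingers": 0.065, "dx": 0, "dy": 0, "dz": 0.01, "yaw": 0},
    {"fingers": 0.065, "dx": 0, "dy": 0, "dz": 0.01, "yaw": 0}
  ]
}}

```text
t: 12.03
eef_pos: [0.6037, -0.3084, 0.0024]
tcp_rot: [[0.974, 0.227, 0.0], [0.227, -0.974, 0.0], [0.0, -0.0, -1.0]]
wrist_force: [0.3, 0.1, 0.1]
gripper_width: 0.763
```

Request:
{"op": "servo_tool", "data": {
  "motion": [
    {"fingers": 0.055, "dx": 0, "dy": 0, "dz": 0, "yaw": 0},
    {"fingers": 0.045, "dx": 0, "dy": 0, "dz": 0, "yaw": 0},
    {"fingers": 0.03, "dx": 0, "dy": 0, "dz": 0, "yaw": 0},
    {"fingers": 0.03, "dx": 0, "dy": 0, "dz": 0, "yaw": 0},
    {"fingers": 0.03, "dx": 0, "dy": 0, "dz": 0, "yaw": 0},
    {"fingers": 0.03, "dx": 0, "dy": 0, "dz": 0, "yaw": 0},
    {"fingers": 0.03, "dx": 0, "dy": 0, "dz": 0, "yaw": 0}
  ]
}}

```text
t: 12.62
eef_pos: [0.604, -0.3085, 0.003]
tcp_rot: [[0.974, 0.227, 0.001], [0.227, -0.974, -0.0], [0.001, 0.001, -1.0]]
wrist_force: [-1.0, 0.7, 4.9]
gripper_width: 0.447
```

Request:
{"op": "servo_tool", "data": {
  "motion": [
    {"fingers": 0.03, "dx": 0, "dy": 0, "dz": -0.002, "yaw": 0},
    {"fingers": 0.03, "dx": 0, "dy": 0, "dz": -0.008, "yaw": 0},
    {"fingers": 0.03, "dx": 0, "dy": 0, "dz": -0.025, "yaw": 0},
    {"fingers": 0.03, "dx": 0, "dy": 0, "dz": -0.045, "yaw": 0},
    {"fingers": 0.03, "dx": 0, "dy": 0, "dz": -0.075, "yaw": 0},
    {"fingers": 0.03, "dx": 0, "dy": 0, "dz": -0.1, "yaw": 0},
    {"fingers": 0.03, "dx": 0, "dy": 0, "dz": -0.12, "yaw": 0},
    {"fingers": 0.03, "dx": 0, "dy": 0, "dz": -0.12, "yaw": 0}
  ]
}}

```text
t: 13.28
eef_pos: [0.6051, -0.3092, 0.1271]
tcp_rot: [[0.974, 0.227, 0.006], [0.227, -0.974, -0.004], [0.005, 0.005, -1.0]]
wrist_force: [0.3, -0.1, -1.0]
gripper_width: 0.443
```

Run:
```python
from h import *
from rig import sense,get_image
s=sense();print(goto(s,566,250,75.7,.124))
p=get_image('wrist');cv2.imwrite('pics/w11.png',p['frame'][:,:,::-1]);print(held(p,s['eef_pos'],s['tcp_rot']))
```

```text
{'t': 13.2833, 'pos': [0.6051, -0.3092, 0.1271], 'cur': np.float64(13.1), 'd': [0.0887, -0.5535, 0.0009], 'yaw': np.float64(-62.6), 'F': [0.3, -0.1, -1.0], 'w': 0.443, 'j6': np.float64(0.77)}
('x', array([-47.3,  49.1]), 'tilt', np.float64(0.2), 'z0', np.float64(-6.3), 15905)
```

View pics/w11.png

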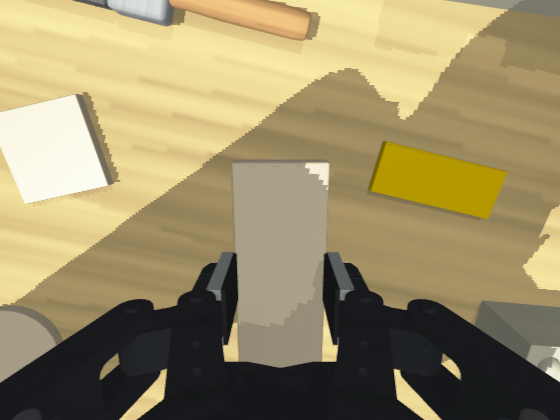

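It's held, centred, with 0.2° tilt and tile fully between the pads. I'm carrying it over.

Request:
{"op": "servo_tool", "data": {
  "motion": [
    {"fingers": 0.03, "dx": 0.001, "dy": -0.007, "dz": -0.003, "yaw": -1},
    {"fingers": 0.03, "dx": 0.004, "dy": -0.025, "dz": -0.006, "yaw": -4},
    {"fingers": 0.03, "dx": 0.009, "dy": -0.055, "dz": -0.01, "yaw": -8},
    {"fingers": 0.03, "dx": 0.014, "dy": -0.09, "dz": -0.01, "yaw": -12},
    {"fingers": 0.03, "dx": 0.02, "dy": -0.125, "dz": -0.01, "yaw": -16},
    {"fingers": 0.03, "dx": 0.026, "dy": -0.16, "dz": -0.01, "yaw": -20},
    {"fingers": 0.03, "dx": 0.031, "dy": -0.195, "dz": -0.01, "yaw": -24},
    {"fingers": 0.03, "dx": 0.037, "dy": -0.23, "dz": -0.01, "yaw": -28}
  ]
}}

```text
t: 14.0
eef_pos: [0.5863, -0.0739, 0.1309]
tcp_rot: [[0.751, 0.661, -0.003], [0.661, -0.751, 0.001], [-0.002, -0.002, -1.0]]
wrist_force: [0.5, 0.5, -0.3]
gripper_width: 0.438
```

Run:
```python
from h import *
from rig import sense
print(goto(sense(),566,250,75.7,.133))
```

```text
{'t': 14.0, 'pos': [0.5863, -0.0739, 0.1309], 'cur': np.float64(41.35), 'd': [0.1987, -0.2565, -0.0018], 'yaw': np.float64(-34.35), 'F': [0.5, 0.5, -0.3], 'w': 0.438, 'j6': np.float64(0.61)}
```

Request:
{"op": "servo_tool", "data": {
  "motion": [
    {"fingers": 0.03, "dx": 0.021, "dy": -0.027, "dz": -0.003, "yaw": -5},
    {"fingers": 0.03, "dx": 0.043, "dy": -0.055, "dz": -0.003, "yaw": -10},
    {"fingers": 0.03, "dx": 0.066, "dy": -0.085, "dz": -0.003, "yaw": -15},
    {"fingers": 0.03, "dx": 0.09, "dy": -0.116, "dz": -0.003, "yaw": -20},
    {"fingers": 0.03, "dx": 0.114, "dy": -0.147, "dz": -0.003, "yaw": -25},
    {"fingers": 0.03, "dx": 0.138, "dy": -0.178, "dz": -0.003, "yaw": -29},
    {"fingers": 0.03, "dx": 0.16, "dy": -0.206, "dz": -0.003, "yaw": -32},
    {"fingers": 0.03, "dx": 0.178, "dy": -0.23, "dz": -0.003, "yaw": -34.3}
  ]
}}

```text
t: 14.67
eef_pos: [0.5691, 0.217, 0.1339]
tcp_rot: [[0.247, 0.969, -0.002], [0.969, -0.247, -0.0], [-0.001, -0.002, -1.0]]
wrist_force: [1.3, 0.5, -0.7]
gripper_width: 0.442
```

Request:
{"op": "servo_tool", "data": {
  "motion": [
    {"fingers": 0.03, "dx": 0.0, "dy": 0, "dz": 0, "yaw": 0},
    {"fingers": 0.03, "dx": 0.0, "dy": 0, "dz": 0, "yaw": 0},
    {"fingers": 0.03, "dx": 0.0, "dy": 0, "dz": 0, "yaw": 0}
  ]
}}

```text
t: 14.92
eef_pos: [0.5699, 0.2141, 0.1343]
tcp_rot: [[0.252, 0.968, -0.002], [0.968, -0.252, -0.001], [-0.001, -0.002, -1.0]]
wrist_force: [-0.5, 0.1, -1.3]
gripper_width: 0.44
```

Run:
```python
from h import *
from rig import sense,get_image
s=sense();print(goto(s,566,250,75.7,.033))
p=get_image('wrist');print(held(p,s['eef_pos'],s['tcp_rot']))
c=get_image('scene');cv2.imwrite('pics/c12.png',cv2.resize(c['frame'][140:290,310:510,::-1],None,fx=4,fy=4));row(c)
```

```text
{'t': 14.9167, 'pos': [0.5699, 0.2141, 0.1343], 'cur': np.float64(75.43), 'd': [0.0339, -0.0126, 0.1012], 'yaw': np.float64(-0.27), 'F': [-0.5, 0.1, -1.3], 'w': 0.44, 'j6': np.float64(0.51)}
('x', array([-46. ,  50.4]), 'tilt', np.float64(0.2), 'z0', np.float64(-6.3), 15960)
-50 z 19.4 c [-21.  24.]
-40 z 21.7 c [-22.  19.]
-30 z 22.0 c [-23.  18.]
-20 z 21.6 c [-23.  28.]
-10 z 21.7 c [-22.  31.]
0 z 21.9 c [-23.  30.]
10 z 21.8 c [-23.  33.]
20 z 35.3 c [-22.  18.]
30 z 34.9 c [-23.  17.]
40 z 33.5 c [-23.  18.]
50 z 31.7 c [-23.  18.]
60 z 30.2 c [-23.  42.]
70 z 28.6 c [-22.  41.]
80 z 26.6 c [-22.  36.]
90 z 25.9 c [-23.  31.]
100 z 23.8 c [-22.  36.]
110 z 22.0 c [-22.  34.]
120 z 19.6 c [-6. 31.]
130 z None c None
140 z None c None
150 z None c None
160 z None c None
170 z None c None
180 z None c None
190 z None c None
200 z None c None
```

View pics/c12.png

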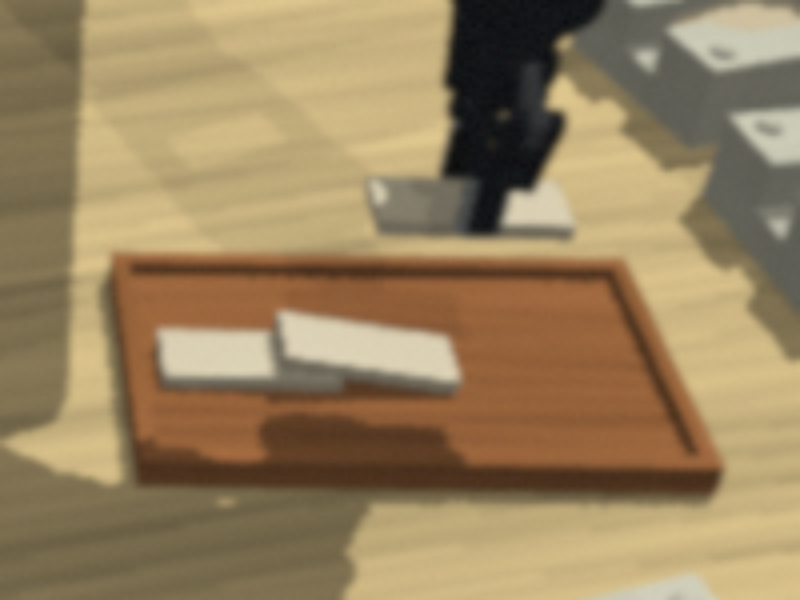

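The tile hovers 34 mm short of its place. I'm moving it in and lowering to about 10 mm above contact.

Request:
{"op": "servo_tool", "data": {
  "motion": [
    {"fingers": 0.03, "dx": 0.015, "dy": -0.006, "dz": 0, "yaw": 0},
    {"fingers": 0.03, "dx": 0.033, "dy": -0.0125, "dz": 0.01, "yaw": 0},
    {"fingers": 0.03, "dx": 0.033, "dy": -0.0125, "dz": 0.03, "yaw": 0},
    {"fingers": 0.03, "dx": 0.033, "dy": -0.0125, "dz": 0.055, "yaw": 0},
    {"fingers": 0.03, "dx": 0.033, "dy": -0.0125, "dz": 0.075, "yaw": 0},
    {"fingers": 0.03, "dx": 0.033, "dy": -0.0125, "dz": 0.088, "yaw": 0},
    {"fingers": 0.03, "dx": 0.033, "dy": -0.0125, "dz": 0.094, "yaw": 0},
    {"fingers": 0.03, "dx": 0.033, "dy": -0.0125, "dz": 0.094, "yaw": 0}
  ]
}}

```text
t: 15.68
eef_pos: [0.5666, 0.2486, 0.0403]
tcp_rot: [[0.253, 0.967, -0.002], [0.967, -0.253, -0.001], [-0.001, -0.002, -1.0]]
wrist_force: [0.1, -0.2, -0.4]
gripper_width: 0.448
```

Run:
```python
from h import *
from rig import sense,get_image
c=get_image('scene');s=sense();print(goto(s,566,250,75.7,.030))
cv2.imwrite('pics/c13.png',cv2.resize(c['frame'][140:290,310:510,::-1],None,fx=4,fy=4))
```

```text
{'t': 15.7333, 'pos': [0.5671, 0.2489, 0.0414], 'cur': np.float64(75.35), 'd': [0.0008, -0.0013, 0.0114], 'yaw': np.float64(-0.35), 'F': [-0.3, -0.7, -0.9], 'w': 0.44, 'j6': np.float64(0.56)}
```

View pics/c13.png

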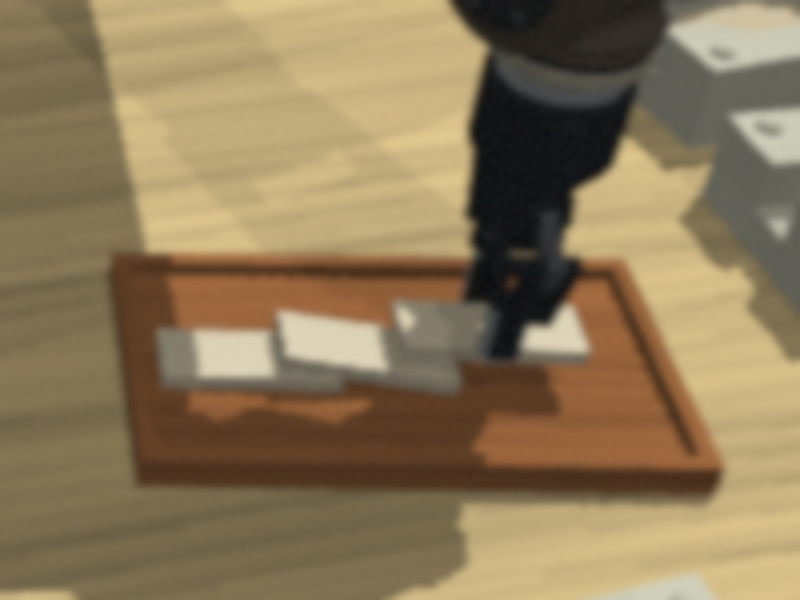

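The third tile, at crop (395–590,330), is in line above the free end of the second. I'm lowering gently.

Request:
{"op": "servo_tool", "data": {
  "motion": [
    {"fingers": 0.03, "dx": 0, "dy": -0.001, "dz": 0.004, "yaw": 0},
    {"fingers": 0.03, "dx": 0, "dy": -0.001, "dz": 0.008, "yaw": 0},
    {"fingers": 0.03, "dx": 0, "dy": -0.001, "dz": 0.011, "yaw": 0},
    {"fingers": 0.03, "dx": 0, "dy": -0.001, "dz": 0.013, "yaw": 0},
    {"fingers": 0.03, "dx": 0, "dy": -0.001, "dz": 0.013, "yaw": 0}
  ]
}}

```text
t: 16.15
eef_pos: [0.5661, 0.2499, 0.0285]
tcp_rot: [[0.252, 0.968, 0.001], [0.968, -0.252, 0.0], [0.0, 0.001, -1.0]]
wrist_force: [-0.4, -0.4, 3.7]
gripper_width: 0.445
```

Request:
{"op": "servo_tool", "data": {
  "motion": [
    {"fingers": 0.03, "dx": 0, "dy": 0, "dz": 0.001, "yaw": 0},
    {"fingers": 0.03, "dx": 0, "dy": 0, "dz": 0.002, "yaw": 0},
    {"fingers": 0.03, "dx": 0, "dy": 0, "dz": 0.003, "yaw": 0},
    {"fingers": 0.03, "dx": 0, "dy": 0, "dz": 0.003, "yaw": 0}
  ]
}}

```text
t: 16.48
eef_pos: [0.5664, 0.2501, 0.0262]
tcp_rot: [[0.252, 0.968, 0.002], [0.968, -0.252, 0.001], [0.001, 0.002, -1.0]]
wrist_force: [-0.1, 1.9, 9.3]
gripper_width: 0.443
```

Request:
{"op": "servo_tool", "data": {
  "motion": [
    {"fingers": 0.03, "dx": 0, "dy": 0, "dz": 0.001, "yaw": 0},
    {"fingers": 0.03, "dx": 0, "dy": 0, "dz": 0.002, "yaw": 0},
    {"fingers": 0.03, "dx": 0, "dy": 0, "dz": 0.002, "yaw": 0}
  ]
}}

```text
t: 16.73
eef_pos: [0.5665, 0.2506, 0.0243]
tcp_rot: [[0.252, 0.968, 0.002], [0.968, -0.252, 0.001], [0.002, 0.002, -1.0]]
wrist_force: [-0.5, 6.1, 9.1]
gripper_width: 0.444
```

Request:
{"op": "servo_tool", "data": {
  "motion": [
    {"fingers": 0.043, "dx": 0, "dy": 0, "dz": 0, "yaw": 0},
    {"fingers": 0.046, "dx": 0, "dy": 0, "dz": 0, "yaw": 0},
    {"fingers": 0.05, "dx": 0, "dy": 0, "dz": 0, "yaw": 0},
    {"fingers": 0.055, "dx": 0, "dy": 0, "dz": 0, "yaw": 0},
    {"fingers": 0.06, "dx": 0, "dy": 0, "dz": 0, "yaw": 0},
    {"fingers": 0.06, "dx": 0, "dy": 0, "dz": -0.01, "yaw": 0},
    {"fingers": 0.06, "dx": 0, "dy": 0, "dz": -0.03, "yaw": 0},
    {"fingers": 0.065, "dx": 0, "dy": 0, "dz": -0.06, "yaw": 0}
  ]
}}

```text
t: 17.4
eef_pos: [0.5648, 0.2493, 0.0825]
tcp_rot: [[0.252, 0.968, -0.004], [0.968, -0.252, -0.001], [-0.002, -0.003, -1.0]]
wrist_force: [0.4, -0.3, 0.2]
gripper_width: 0.761
```

Request:
{"op": "servo_tool", "data": {
  "motion": [
    {"fingers": 0.065, "dx": 0, "dy": 0, "dz": -0.03, "yaw": 0},
    {"fingers": 0.065, "dx": 0, "dy": 0, "dz": -0.06, "yaw": 0},
    {"fingers": 0.065, "dx": -0.03, "dy": 0, "dz": -0.09, "yaw": 0},
    {"fingers": 0.065, "dx": -0.06, "dy": 0, "dz": -0.11, "yaw": 0},
    {"fingers": 0.065, "dx": -0.09, "dy": 0, "dz": -0.11, "yaw": 0},
    {"fingers": 0.065, "dx": -0.12, "dy": 0, "dz": -0.11, "yaw": 0},
    {"fingers": 0.065, "dx": -0.15, "dy": 0, "dz": -0.11, "yaw": 0},
    {"fingers": 0.065, "dx": -0.15, "dy": 0, "dz": -0.11, "yaw": 0}
  ]
}}

```text
t: 18.07
eef_pos: [0.5268, 0.101, 0.1943]
tcp_rot: [[0.254, 0.967, 0.0], [0.967, -0.254, -0.001], [-0.001, 0.0, -1.0]]
wrist_force: [0.6, 0.2, 0.8]
gripper_width: 0.763
```

Run:
```python
from h import *
from rig import sense,get_image
s=sense();print(s['t'],s['eef_pos'],s['wrist_force'])
p=get_image('wrist');cv2.imwrite('pics/w14.png',p['frame'][:,:,::-1]);row(p)
c=get_image('scene');cv2.imwrite('pics/c14.png',cv2.resize(c['frame'][140:290,310:510,::-1],None,fx=4,fy=4));print('scene');row(c)
```

```text
18.0667 [0.52677121 0.10095769 0.19429293] [0.6339646  0.24926063 0.76531339]
-50 z 21.2 c [-20.  19.]
-40 z 21.2 c [-20.  20.]
-30 z 21.3 c [-18.  20.]
-20 z 21.3 c [-19.  20.]
-10 z 21.3 c [-19.  19.]
0 z 21.3 c [-20.  19.]
10 z 21.3 c [-20.  20.]
20 z 35.8 c [-18.  20.]
30 z 34.5 c [-19.  20.]
40 z 32.8 c [-19.  20.]
50 z 31.3 c [-19.  20.]
60 z 29.7 c [-20.  20.]
70 z 28.2 c [-19.  20.]
80 z 28.3 c [-19.  20.]
90 z 35.2 c [-18.  21.]
100 z 33.7 c [-19.  21.]
110 z 32.1 c [-18.  20.]
120 z 30.7 c [-18.  20.]
130 z 29.1 c [-18.  20.]
140 z 27.9 c [-20.  20.]
scene
-50 z 19.2 c [-22.  26.]
-40 z 21.8 c [-22.  17.]
-30 z 21.4 c [-23.  19.]
-20 z 21.9 c [-23.  27.]
-10 z 21.5 c [-22.  31.]
0 z 21.3 c [-23.  31.]
10 z 21.3 c [-22.  32.]
20 z 35.0 c [-22.  28.]
30 z 35.2 c [-23.  17.]
40 z 33.4 c [-24.  19.]
50 z 31.6 c [-24.  17.]
60 z 30.3 c [-22.  17.]
70 z 28.5 c [-22.  42.]
80 z 28.3 c [-22.  19.]
90 z 35.6 c [-22.  39.]
100 z 33.4 c [-22.  18.]
110 z 32.4 c [-23.  18.]
120 z 30.4 c [-22.  18.]
130 z 29.1 c [-21.  21.]
140 z 27.9 c [-22.  37.]
150 z 26.4 c [-20.  33.]
160 z 24.2 c [-22.  37.]
170 z 23.1 c [-22.  29.]
180 z 21.5 c [-21.  24.]
190 z 10.7 c None
200 z None c None
```

View pics/w14.png

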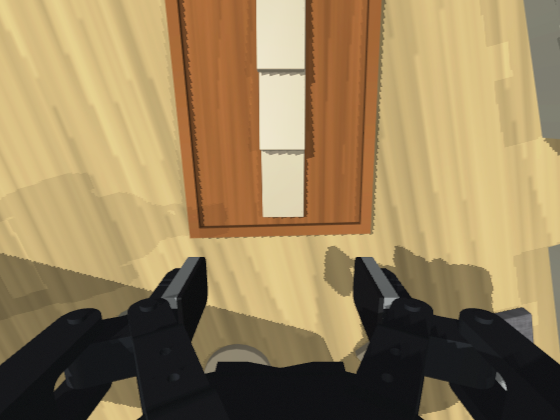

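View pics/c14.png

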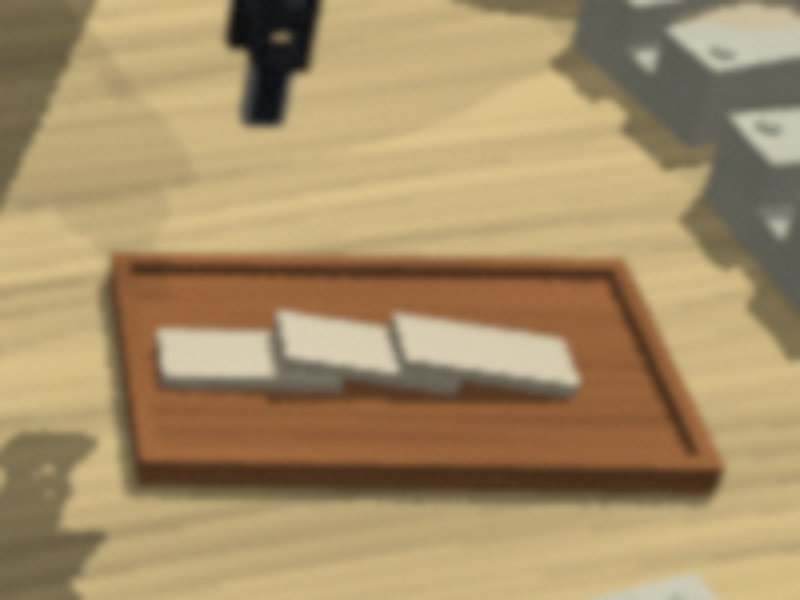

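The row is right: upper edges at s≈15 and s≈83 mm (centres about 65 and 132 mm), both leaning about 9°, off the centre line by 1–2 mm, and the first tile unmoved. I'm handing in.

```bash
python3 -c "
from rig import workorder,sense
print(workorder.hand_in());print(sense()['t'])"
```

```text
the job is handed in; nothing more can be done
None
the job is handed in; nothing more can be done
```

I laid both cream oblong tiles as shingles after the first one, let go of them and backed the arm off. I handed the job in at about 18 s of robot time; the hand-in gives no verdict.

| Tile | Centre along the row from the first | Lean | Off the first's centre line |
|---|---|---|---|
| Second | about 65 mm | about 9° (0.15 rad) | 0–1 mm (wrist camera) |
| Third | about 132 mm | about 9° (0.15 rad) | 1 mm (wrist camera) |

- **Spacing:** the two laid tiles are about 67 mm apart.
- **First tile:** it still lies flat and shows no shift within the measuring error.
- **Laying:** the overlapping end was touching before each release, at about 11.5 N for the second tile and 9 N for the third. I did not measure tile speed at release.
- **Failed grasp:** the first try at the third tile was about 6 mm too high, and the fingers closed over its top at about 12 N. The tile still lay flat, and the second try held.
- **Disagreement:** the scene and wrist cameras differed by 2–3 mm in position throughout, within the margins of the job.

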